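# Set up an ink-wash tone ladder

### The arm

A 6-joint arm with a two-finger parallel gripper is mounted at the origin on a cart in front of the work surface, level with it; the furniture and walls round the work are solid. World frame = base frame: x ahead of the robot, y to its left, z up, the work surface at z = 0. Lengths are in mm, angles in rad, forces in N, time in s.
With the tool pointing down it reaches from about 350 to 850 mm from the base axis. Payload 8.1 kg.
Tool frame: the origin (TCP) lies midway between the tips of the shut fingers; the grasp point (between the pads) lies 19 mm behind it; z points along the fingers, y is the line along which they close (so a half turn about z gives the same grasp; the last joint's range is limited). The gripper opens to 93 mm and grips with 3 to 60 N. Pads are 15 mm wide; open, the fingers measure 128 mm over their backs; the gripper's body (75 mm by 188 mm) begins 65 mm behind the grasp point.
Start: joints at [1.022, 0.13, 1.488, -0, 1.523, -0.085], TCP at [268.39, 536.63, 218.635] pointing down, gripper open.
Joint ranges: [-2.96, 2.96], [-0.89, 2.26], [0.02, 2.5], [-1.34, 4.48], [0, 2.73], [-2.66, 2.66]. Speed limits (rad/s): [2.39, 2.39, 2.79, 3.14, 3.14, 3.14].

### API

Orientations are given as a rotation vector (axis times angle).
In Python, from rig import r gives the robot as it stands. The module is installed in compiled form; this text tells all that it offers.
- The arm moves only by the tool carry_out, never from a script. Its argument "targets" is a list of rows, each a list of 3 entries, a list of its own where there are three numbers: the shift along the tool's x, y, z in units of 10 cm (1.0 is 10 cm), then the turn, a rotation vector about the tool's x, y, z in units of 30 degrees (1.0 is 30 degrees), then the opening, from -1 (shut) to 1 (fully open). In form: [[[tx, ty, tz], [wx, wy, wz], grip], ...]. A call has 1 to 8 rows; each row is the pose to reach, as a shift and turn from the pose commanded when the call began, along the tool's axes at that moment; what a row does not reach only later rows make up. A row lasts 1/12 s, in which the tool goes at most 41.7 mm and 7.16 degrees, less where a joint would pass 70% of its speed; a pose out of reach is approached as far as the arm can. A call with a number of a shift or a turn outside -1 to 1 is refused whole. A call with a gripper value outside its range is refused whole. The fingers move at their own pace and stop on an object; "force" is the grip in N (left out, the last holds). Time passes only in rows, so rows that repeat a pose let the fingers close. It gives the time, the measured TCP pose, the force, the opening and the grip force at its end, in the units of the state.
- r.sense(): the state, without advancing time (a new reading comes with each control period).
- r.get_image(name): name is "scene" or "top" or "wrist"; returns (picture, depth): 400x640x3 uint8, red, green, blue; 400x640 float32, mm along the optical axis (not along the pixel's ray), 0 where there is no reading.
- r.camera_model(name): a dict with "mtx" (3x3 intrinsics, pixels), "k1" (the pictures are not rectified: a ray, as slopes to the right and down, at radius r is drawn at 1 + k1 r^2 times it, then the intrinsics apply), "R" (3x3) and "t" (3): a world point X has camera coordinates R X + t; the wrist camera has in their place "T_tool_cam" (4x4, takes a point from camera to tool coordinates, whose origin is the TCP and whose axes are the flange's). Camera axes: x right, y down, z forward; pixel columns grow to the right and rows downward; lengths in mm; the calibration is good to about 2 mm. A picture is of the moment at which its call begins: read the wrist's pose just before it. camera_model takes no time and is no camera call.
- r.finish_job(): hands the job in; it is judged then, once.
Trained networks look in the newest picture that a camera, given by its name, has taken for a name from the list of things; names that differ only in an ending like _2 or _b are one class to them, and where a whole thing is asked for, a point or a joint stands for the part that bears it (a point fixed in the world has none). Each returns a list of dicts, best first, with "p" (0 to 1); they miss things now and then, are a little off and sometimes report something else, mostly with a low value. They report only what shows in the picture. A call takes as long as a camera call.
- r.spot_in(camera, name): "position" ([row, column] in pixels, amid what is visible of it).
- r.place_of(camera, name): "position" ([row, column] in pixels: a listed point, or the origin of a listed thing).
The state is a dict: "time": time; "joint_positions": joint angles; "dq": joint speeds; "tau": joint torques, N m; "tool_pos": TCP position; "ee_rot": TCP orientation; "ft_force": force on the tool from outside, world axes, zero at the start; "ft_torque": the same for the moment, N m; "gripper_width": finger opening in mm; "gripper_force": force on a finger pad.
Only numpy, scipy, OpenCV 4.12 (cv2) and the standard library are available. Lean on these libraries where they do the work, as an engineer would, in place of code of your own. Each camera call takes 0.05 s, during which the arm holds its last target. There are 200 camera calls.

### The job

Set the four capped jars of diluted ink into the tray's four wooden cups as a tone ladder: the darkest jar in the cup nearest the dropper bottle of black ink, then each paler one in turn, with the palest in the cup nearest the eraser. Seat every jar upright on the floor of its cup without tipping any of them over on the way, and leave the dropper bottle and the eraser where they are.

Things in the scene. Friction and masses are not known exactly. Their poses are not given: they have to be found in the camera images.
- jar_dark: Closed glass ink jar, the darkest of the four: the dab on its cap and the ink behind the glass are near-black blue. 37 mm diameter up to 34 mm high, then a shoulder and a ribbed white screw cap of 34 mm; 55 mm tall, about 90 g, foot bevelled to 30 mm. Starts standing on the desk. Origin: centre of the underside, z up; round, so yaw means nothing.
- jar_mid: Closed glass ink jar, second darkest: the dab on its cap and the ink behind the glass are navy blue. 37 mm diameter up to 34 mm high, then a shoulder and a ribbed white screw cap of 34 mm; 55 mm tall, about 90 g, foot bevelled to 30 mm. Starts standing on the desk. Origin: centre of the underside, z up; round, so yaw means nothing.
- jar_light: Closed glass ink jar, second palest: the dab on its cap and the ink behind the glass are light to medium sky blue. 37 mm diameter up to 34 mm high, then a shoulder and a ribbed white screw cap of 34 mm; 55 mm tall, about 90 g, foot bevelled to 30 mm. Starts standing on the desk. Origin: centre of the underside, z up; round, so yaw means nothing.
- jar_pale: Closed glass ink jar, the palest of the four: the dab on its cap and the ink behind the glass are very pale blue. 37 mm diameter up to 34 mm high, then a shoulder and a ribbed white screw cap of 34 mm; 55 mm tall, about 90 g, foot bevelled to 30 mm. Starts standing on the desk. Origin: centre of the underside, z up; round, so yaw means nothing.
- cup_1: Dark wooden cup fixed on the light wooden tray, number 1 of a straight row of four from the robot's left, 54 mm apart. 52 mm across, 45 mm inside, 12 mm high, open on top. Origin: centre of its underside, 9 mm above the desk; inner floor 2 mm above it; x across the row, y along it to the left. Tray lip 29 mm behind, 15 mm high; folder pile 58 mm high, 55 mm or more behind.
- cup_2: Dark wooden cup fixed on the light wooden tray, number 2 of a straight row of four from the robot's left, 54 mm apart. 52 mm across, 45 mm inside, 12 mm high, open on top. Origin: centre of its underside, 9 mm above the desk; inner floor 2 mm above it; x across the row, y along it to the left. Tray lip 29 mm behind, 15 mm high; folder pile 58 mm high, 55 mm or more behind.
- cup_3: Dark wooden cup fixed on the light wooden tray, number 3 of a straight row of four from the robot's left, 54 mm apart. 52 mm across, 45 mm inside, 12 mm high, open on top. Origin: centre of its underside, 9 mm above the desk; inner floor 2 mm above it; x across the row, y along it to the left. Tray lip 29 mm behind, 15 mm high; folder pile 58 mm high, 55 mm or more behind.
- cup_4: Dark wooden cup fixed on the light wooden tray, number 4 of a straight row of four from the robot's left, 54 mm apart. 52 mm across, 45 mm inside, 12 mm high, open on top. Origin: centre of its underside, 9 mm above the desk; inner floor 2 mm above it; x across the row, y along it to the left. Tray lip 29 mm behind, 15 mm high; folder pile 58 mm high, 55 mm or more behind.
- ink_dropper: Small dark dropper bottle (undiluted black ink), 28 mm across, 92 mm tall, standing loose on one end of the tray in line with the cups, 64 mm beyond the centre of the end cup; at some starts it is on the left end, at others on the right. Origin at the centre of its underside, z up.
- white_eraser: White eraser in a blue card sleeve, 23 x 52 x 13 mm, lying loose across the other end of the tray, 64 mm beyond the centre of the other end cup. Origin at the centre of its underside.

How it is judged:
By the outcome, as a careful person would: the job done as asked, in the order asked, and still so for the second after the job is handed in, with the robot touching nothing.
It also fails if it takes over 93 s, if anything falls off the work surface, if the arm or the gripper's body presses on something with over 40 N, if the wrist force passes 120 N, or if a joint passes its speed limit or range.

## Working session

There is one attempt and no reset: what is moved stays moved. The work goes in short steps, Python scripts to look and compute and a tool call to move; the robot and the scene stay as the last step left them, time stands still between calls to the robot, and variables do not carry over. Pictures are saved under pics/ and viewed, at most 14 in all, crops included, and the job is handed in when it is done.

Besides the shell and the picture viewer there is one more tool, called as a command line: name --argument value ..., lists and objects as JSON in quotes. carry_out: Moves the arm, as the interface text tells. Its arguments: {"type":"object","properties":{"targets":{"type":"array"},"force":{"type":"number"}},"required":["targets"]}

```bash
mkdir -p pics; cat > h.py <<'E'
from rig import r
import numpy as np, cv2
from scipy.spatial.transform import Rotation as Ro
def ray(cam,rc):
    m=r.camera_model(cam);K=np.array(m["mtx"]);k=m["k1"]
    d=cv2.undistortPoints(np.array([[[rc[1],rc[0]]]],float),K,np.array([k,0,0,0],float))[0,0]
    d=np.array([d[0],d[1],1.]);
    if "R" in m:
        R=np.array(m["R"]);t=np.array(m["t"]).ravel();return -R.T@t,R.T@d
    s=r.sense();T=np.array(m["T_tool_cam"]);W=Ro.from_rotvec(s["ee_rot"]).as_matrix()
    return W@T[:3,3]+np.array(s["tool_pos"]),W@T[:3,:3]@d
def atz(cam,rc,z):
    o,d=ray(cam,rc);return o+d*(z-o[2])/d[2]
def save(cam,n):
    im,dp=r.get_image(cam);cv2.imwrite("pics/"+n+".png",im[:,:,::-1]);return im,dp
E
python3 - <<'E'
from h import *
s=r.sense();print({k:np.round(v,3) for k,v in s.items()})
print(Ro.from_rotvec(s["ee_rot"]).as_matrix().round(3))
for c in("top","scene"):
    im,dp=save(c,c+"0")
    for n in["jar_dark","jar_mid","jar_light","jar_pale","cup_1","ink_dropper","white_eraser"]:
        z=9 if n[0] in"ciw" else 0
        for q in r.place_of(c,n)[:5]:
            print(c,n,round(q["p"],2),np.round(q["position"]),atz(c,q["position"],z).round(0))
E
```

```text
{'time': np.float64(0.0), 'joint_positions': array([ 1.022,  0.131,  1.489,  0.   ,  1.523, -0.085]), 'dq': array([-0.001, -0.001, -0.001,  0.   ,  0.001,  0.   ]), 'tau': array([-0.0000e+00, -5.5985e+01, -4.9174e+01,  7.7000e-02,  3.6000e-02,
       -0.0000e+00]), 'tool_pos': array([268.083, 536.15 , 217.613]), 'ee_rot': array([-7.220e-01, -3.057e+00,  3.000e-03]), 'ft_force': array([-0.023,  0.632, -0.223]), 'ft_torque': array([ 0.   , -0.003, -0.022]), 'gripper_force': np.float64(0.0), 'gripper_width': np.float64(93.131)}
[[-0.894  0.447 -0.001]
 [ 0.447  0.894 -0.002]
 [ 0.    -0.002 -1.   ]]
top jar_dark 0.77 [202. 229.] [530. 160.   0.]
top jar_mid 0.61 [176. 196.] [603. 254.   0.]
top jar_mid 0.53 [199. 445.] [ 527. -424.    0.]
top jar_pale 0.58 [175. 197.] [606. 252.   0.]
top cup_1 0.77 [215. 357.] [ 486. -184.    9.]
top cup_1 0.71 [215. 320.] [487. -86.   9.]
top cup_1 0.54 [213. 380.] [ 491. -246.    9.]
top ink_dropper 0.46 [215. 293.] [490. -14.   9.]
top white_eraser 0.7 [210. 404.] [ 498. -309.    9.]
scene jar_dark 0.63 [168. 264.] [531. 147.   0.]
scene jar_mid 0.96 [324. 410.] [ 527. -434.    0.]
scene jar_mid 0.52 [252. 324.] [ 494. -188.    0.]
scene jar_light 0.58 [157. 228.] [470. 247.   0.]
scene jar_pale 0.59 [146. 266.] [587. 227.   0.]
scene cup_1 0.78 [224. 297.] [487. -90.   9.]
scene cup_1 0.64 [236. 312.] [ 494. -141.    9.]
scene cup_1 0.63 [252. 326.] [ 494. -196.    9.]
scene ink_dropper 0.63 [209. 278.] [475. -20.   9.]
scene white_eraser 0.7 [284. 364.] [ 508. -313.    9.]
```

```bash
python3 - <<'E'
import cv2
a=cv2.imread("pics/top0.png")[110:290,130:480];cv2.imwrite("pics/topc.png",cv2.resize(a,None,fx=2.28,fy=2.28,interpolation=2))
E
```

```text
(no output)
```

View pics/topc.png

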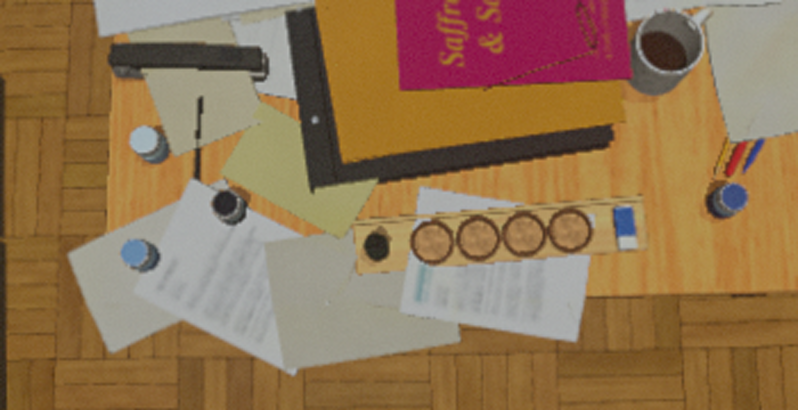

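View pics/scene0.png

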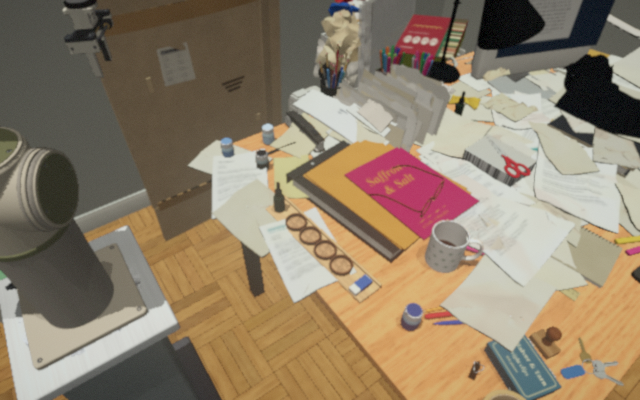

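The pictures show the dropper on the left (top view col ~295, row ~217) and the eraser on the right (col ~404, row ~210). The ladder is therefore dark→cup_1, mid→cup_2, light→cup_3, pale→cup_4. Caps in the top view (row, col): pale (170,194), dark (199,230), light (220,189), mid (196,451).

```bash
python3 - <<'E'
from h import *
im,dp=r.get_image("top")
m=r.camera_model("top");K=np.array(m["mtx"]);R=np.array(m["R"]);t=np.array(m["t"]).ravel()
v,u=np.mgrid[0:400,0:640]
d=cv2.undistortPoints(np.stack([u,v],-1).reshape(-1,1,2).astype(float),K,np.array([m["k1"],0,0,0.]))[:,0]
P=(np.c_[d,np.ones(len(d))]*dp.reshape(-1,1)-t)@R
P=P.reshape(400,640,3)
for n,rc in dict(pale=(170,193.6),dark=(199,230),light=(219.6,189.2),mid=(196,451)).items():
    e=atz("top",rc,55);w=P[(np.hypot(P[...,0]-e[0],P[...,1]-e[1])<30)&(P[...,2]>46)&(P[...,2]<64)]
    print(n,e.round(0),len(w),((w.max(0)+w.min(0))/2).round(1),w.mean(0).round(1))
c=[]
for x,y in((432,242),(478,238),(525,234),(570,230)):
    c.append(atz("top",(110+y/2.28,130+x/2.28),21));print(c[-1].round(1))
c=np.array(c);print(np.degrees(np.arctan2(*(c[0]-c[3])[:2])), np.linalg.norm(c[0]-c[3])/3)
print("T",np.round(r.camera_model("wrist")["T_tool_cam"],3), np.round(r.camera_model("wrist")["mtx"],0))
E
```

```text
pale [607. 245.  55.] 137 [605.4 246.8  53. ] [604.3 245.6  53.5]
dark [528. 147.  55.] 140 [528.  151.6  52.7] [527.5 151.3  53.7]
light [476. 252.  55.] 142 [472.8 255.   53.2] [472.9 253.2  53.7]
mid [ 525. -425.   55.] 141 [ 524.9 -427.6   52.5] [ 524.8 -426.3   53.6]
[483.5 -83.3  21. ]
[ 487.2 -136.6   21. ]
[ 490.8 -191.2   21. ]
[ 494.5 -243.6   21. ]
-3.93967791603595 53.54248605127836
T [[ 1.00000e-03 -9.69000e-01 -2.47000e-01  6.80470e+01]
 [ 1.00000e+00  1.00000e-03  0.00000e+00 -2.99000e-01]
 [-0.00000e+00 -2.47000e-01  9.69000e-01 -1.65046e+02]
 [ 0.00000e+00  0.00000e+00  0.00000e+00  1.00000e+00]] [[285.   0. 317.]
 [  0. 285. 200.]
 [  0.   0.   1.]]
```

carry_out --targets '[[[-1, -0.56, 0], [0, 0, 1], 0.6], [[-1, -0.56, 0], [0, 0, 1], 0.6], [[-1, -0.56, 0], [0, 0, 1], 0.6], [[-1, -0.56, 0], [0, 0, 1], 0.6], [[-1, -0.56, 0], [0, 0, 1], 0.6], [[-1, -0.56, 0], [0, 0, 1], 0.6]]' --force 15

```text
time: 1.35
tool_pos: [332.9, 441.8, 218.8]
ee_rot: [-1.487, -2.767, -0.001]
ft_force: [0.3, -0.0, 0.6]
gripper_width: 74.2
gripper_force: 0.0
```

carry_out --targets '[[[-1, 0, 0], [0, 0, 0.98], 0.6], [[-1, 0, 0], [0, 0, 0.98], 0.6], [[-1, 0, 0], [0, 0, 0.98], 0.6], [[-1, 0, 0], [0, 0, 0.98], 0.6], [[-1, 0, 0], [0, 0, 0.98], 0.6], [[-1, 0, 0], [0, 0, 0.98], 0.6]]'

```text
time: 1.85
tool_pos: [387.5, 359.1, 218.7]
ee_rot: [-2.135, -2.304, -0.0]
ft_force: [0.2, 1.0, 0.1]
gripper_width: 74.4
gripper_force: 0.0
```

carry_out --targets '[[[-1, 0.6, 0], [0, 0, 0], 0.6], [[-1, 0.6, 0], [0, 0, 0], 0.6], [[-1, 0.6, 0], [0, 0, 0], 0.6], [[-1, 0.6, 0], [0, 0, 0], 0.6]]'

```text
time: 2.18
tool_pos: [457.0, 259.8, 218.6]
ee_rot: [2.135, 2.301, -0.001]
ft_force: [-0.4, 0.6, 0.2]
gripper_width: 74.4
gripper_force: 0.0
```

carry_out --targets '[[[-1, 0.6, 0.5], [0, 0, 0], 0.6], [[-1, 0.6, 0.5], [0, 0, 0], 0.6], [[-1, 0.6, 0.5], [0, 0, 0], 0.6], [[-1, 0.6, 0.5], [0, 0, 0], 0.6], [[-1, 0.6, 0.5], [0, 0, 0], 0.6], [[-1, 0.6, 0.5], [0, 0, 0], 0.6]]'

```text
time: 2.68
tool_pos: [521.2, 168.5, 168.6]
ee_rot: [-2.137, -2.302, 0.0]
ft_force: [0.6, 0.6, -0.8]
gripper_width: 74.4
gripper_force: 0.0
```

```bash
cat >> h.py <<'E'
def cloud():
    s=r.sense();im,dp=r.get_image("wrist");m=r.camera_model("wrist")
    v,u=np.mgrid[0:400,0:640]
    d=cv2.undistortPoints(np.stack([u,v],-1).reshape(-1,1,2).astype(float),np.array(m["mtx"]),np.array([m["k1"],0,0,0.]))[:,0]
    T=np.array(m["T_tool_cam"]);W=Ro.from_rotvec(s["ee_rot"]).as_matrix()
    P=np.c_[d,np.ones(len(d))]*dp.reshape(-1,1)
    P=(P@T[:3,:3].T+T[:3,3])@W.T+np.array(s["tool_pos"])
    P[dp.ravel()<=0]=np.nan
    return im,P.reshape(400,640,3),s,W
def tool(p,s,W): return (W.T@(np.array(p)-np.array(s["tool_pos"]))/100).round(3)
def cap(e,z0=47,z1=62,rad=30,tcpz=16):
    im,P,s,W=cloud()
    M=(np.hypot(P[...,0]-e[0],P[...,1]-e[1])<rad)&(P[...,2]>z0)&(P[...,2]<z1)
    w=P[M];(c,R)=cv2.minEnclosingCircle(w[:,:2].astype(np.float32))
    top=np.percentile(w[:,2],90);w2=w[w[:,2]>top-3]
    print("n",len(w),"circ",np.round(c,1),round(R,1),"mean",w2.mean(0).round(1),"top",top.round(1),"rgb",np.median(im[M],0))
    g=w2.mean(0);g[2]=tcpz;print("shift",tool(g,s,W),"tcp",np.round(s["tool_pos"],1))
    return im
E
python3 - <<'E'
from h import *
im=cap((528,150));cv2.imwrite("pics/w1.png",im[:,:,::-1])
E
```

```text
n 818 circ [528.6 151.3] 17.5 mean [528.8 151.8  54. ] top 54.9 rgb [19. 21. 27.]
shift [-0.173  0.064  1.526] tcp [521.2 168.5 168.6]
```

View pics/w1.png

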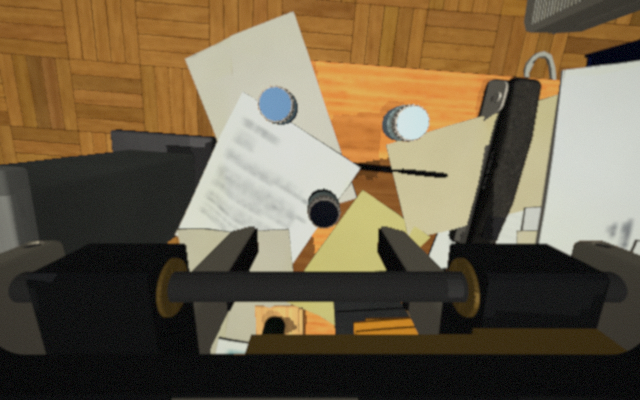

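The wrist view shows the dark jar's cap at about (208,323), with light at (104,277) and pale at (122,407) behind it. The fitted radius and height match the given jar, so I'll go down and grasp.

carry_out --targets '[[[-0.17, 0.06, 0.3], [0, 0, 0], 0.6], [[-0.17, 0.06, 0.6], [0, 0, 0], 0.6], [[-0.17, 0.06, 1.0], [0, 0, 0], 0.6], [[-0.17, 0.06, 1.0], [0, 0, 0], 0.6]]'

```text
time: 3.07
tool_pos: [523.3, 151.5, 61.8]
ee_rot: [-2.133, -2.297, 0.013]
ft_force: [-2.3, 0.1, -1.1]
gripper_width: 74.7
gripper_force: 0.0
```

carry_out --targets '[[[0, 0, 0.25], [0, 0, 0], 0.6], [[0, 0, 0.52], [0, 0, 0], 0.6], [[0, 0, 0.52], [0, 0, 0], 0.6], [[0, 0, 0.52], [0, 0, 0], -0.4], [[0, 0, 0.52], [0, 0, 0], -0.4], [[0, 0, 0.52], [0, 0, 0], -0.4], [[0, 0, 0.52], [0, 0, 0], -0.4], [[0, 0, 0.52], [0, 0, 0], -0.4]]'

```text
time: 3.73
tool_pos: [529.9, 151.0, 18.4]
ee_rot: [2.141, 2.297, 0.003]
ft_force: [0.8, 0.1, 1.1]
gripper_width: 45.8
gripper_force: 0.0
```

carry_out --targets '[[[0, 0, 0], [0, 0, 0], -0.4], [[0, 0, 0], [0, 0, 0], -0.4], [[0, 0, 0], [0, 0, 0], -0.4], [[0, 0, 0], [0, 0, 0], -0.4], [[0, 0, 0], [0, 0, 0], -0.4]]'

```text
time: 4.15
tool_pos: [529.3, 150.8, 17.5]
ee_rot: [2.142, 2.298, 0.001]
ft_force: [-1.9, -0.4, 6.3]
gripper_width: 36.0
gripper_force: 15.0
```

carry_out --targets '[[[0, 0, -0.2], [0, 0, 0], -0.4], [[0, 0, -0.6], [0, 0, 0], -0.4], [[0, 0, -1], [0, 0, 0], -0.4], [[0, 0, -1], [0, 0, 0], -0.4]]'

```text
time: 4.48
tool_pos: [533.7, 151.6, 125.5]
ee_rot: [2.137, 2.293, 0.015]
ft_force: [1.1, -0.5, 0.5]
gripper_width: 36.0
gripper_force: 15.0
```

carry_out --targets '[[[-0.2, -0.1, -0.4], [0, 0, 0], -0.4], [[-0.6, -0.2, -0.5], [0, 0, 0], -0.4], [[-1, -0.3, -0.5], [0, 0, 0], -0.4], [[-1, -0.3, -0.5], [0, 0, 0], -0.4]]'

```text
time: 4.82
tool_pos: [506.0, 43.6, 168.1]
ee_rot: [2.143, 2.292, -0.001]
ft_force: [-0.0, 0.4, -0.7]
gripper_width: 36.4
gripper_force: 15.0
```

carry_out --targets '[[[-0.35, -0.1, 0], [0, 0, 0], -0.4], [[-0.7, -0.2, 0], [0, 0, 0], -0.4], [[-1, -0.3, 0], [0, 0, 0], -0.4]]'

```text
time: 5.07
tool_pos: [482.3, -54.5, 166.3]
ee_rot: [-2.142, -2.299, 0.001]
ft_force: [0.2, -0.1, -1.7]
gripper_width: 36.7
gripper_force: 15.0
```

carry_out --targets '[[[-0.35, 0, 0], [0, 0, 0], -0.4], [[-0.7, 0, 0], [0, 0, 0], -0.4], [[-1, 0, 0], [0, 0, 0], -0.4]]'

```text
time: 5.32
tool_pos: [489.6, -154.8, 166.3]
ee_rot: [2.143, 2.297, -0.0]
ft_force: [-0.7, 0.1, -0.1]
gripper_width: 36.8
gripper_force: 15.0
```

carry_out --targets '[[[-0.35, 0, 0], [0, 0, 0], -0.4], [[-0.7, 0, 0], [0, 0, 0], -0.4], [[-1, 0, 0], [0, 0, 0], -0.4], [[-1, 0, 0], [0, 0, 0], -0.4], [[-1, 0, 0], [0, 0, 0], -0.4]]'

```text
time: 5.73
tool_pos: [496.5, -253.7, 165.8]
ee_rot: [-2.145, -2.294, 0.0]
ft_force: [0.3, 0.2, 0.1]
gripper_width: 36.3
gripper_force: 15.0
```

```bash
python3 - <<'E'
from h import *
im,P,s,W=cloud();print(np.round(s["tool_pos"],1),s["gripper_width"],np.round(s["ft_force"],1))
cv2.imwrite("pics/w2.png",im[:,:,::-1]);np.savez("w2.npz",im=im,P=P)
for q in r.place_of("wrist","cup_1"): print(q["p"],np.round(q["position"]),atz("wrist",q["position"],9).round(1))
for n in("ink_dropper","white_eraser"):
  for q in r.place_of("wrist",n)[:1]: print(n,q["p"],np.round(q["position"]),atz("wrist",q["position"],9).round(1))
E
```

```text
[ 496.5 -253.7  165.8] 36.32395453477302 [0.3 0.2 0.1]
0.81 [182. 320.] [ 499.2 -244.1    9. ]
0.73 [ 80. 318.] [ 489.3 -135.8    9. ]
0.7 [ 20. 318.] [484.9 -80.    9. ]
```

View pics/w2.png

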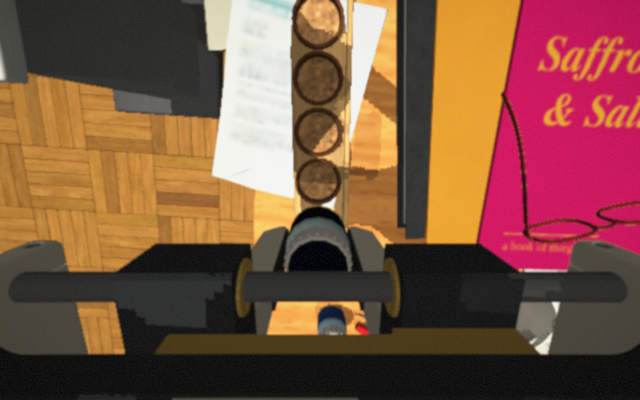

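The wrist view shows all four cups at column ~318, rows 20, 78, 131 and 181, with the jar held upright. I'll rectify the rim plane and fit circles there.

```bash
python3 - <<'E'
from h import *
D=np.load("w2.npz");im=D["im"]
s=r.sense();m=r.camera_model("wrist");T=np.array(m["T_tool_cam"]);W=Ro.from_rotvec(s["ee_rot"]).as_matrix()
# ortho map at z=21, 0.5mm/px ; rows = y from -40 down, cols = x 440..540
xs=np.arange(440,540,.5);ys=np.arange(-45,-285,-.5)
X,Y=np.meshgrid(xs,ys);Q=np.stack([X,Y,np.full_like(X,21)],-1).reshape(-1,3)
C=((Q-s["tool_pos"])@W-T[:3,3])@T[:3,:3]
uv=cv2.projectPoints(C,np.zeros(3),np.zeros(3),np.array(m["mtx"]),np.array([m["k1"],0,0,0.]))[0].reshape(*X.shape,2).astype(np.float32)
o=cv2.remap(im,uv[...,0],uv[...,1],1);g=cv2.cvtColor(o,cv2.COLOR_RGB2GRAY).astype(float)
# ring template correlation: dark annulus r 22.5-26
yy,xx=np.mgrid[-60:61,-60:61];rr=np.hypot(xx,yy)/2
k=np.where((rr>22.5)&(rr<26),-1.,0);k/=-k.sum();n=((rr>18)&(rr<21.5))|((rr>27)&(rr<29));k+=n/n.sum()
sc=cv2.filter2D(g,-1,k,borderType=cv2.BORDER_REPLICATE)
for cx,cy in((483.5,-83),(487,-136.6),(491,-191),(494.5,-243.6)):
    w=np.where(np.hypot(X-cx,Y-cy)<14,sc,-1e9);i=np.unravel_index(w.argmax(),w.shape);print(X[i],Y[i],w[i].round(1))
    cv2.circle(o,(int((X[i]-440)*2),int((-45-Y[i])*2)),52,(255,0,0),1)
cv2.imwrite("pics/ortho.png",o[:,:,::-1])
E
```

```text
485.0 -84.5 52.5
488.5 -136.0 35.4
492.5 -188.5 44.1
496.5 -241.0 42.5
```

View pics/ortho.png

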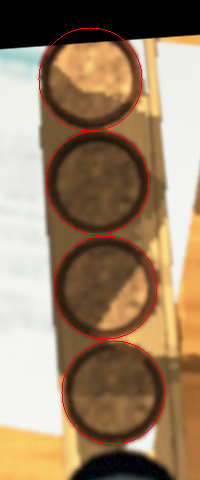

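carry_out --targets '[[[0.35, 0, 0], [0, 0, 0], -0.4], [[0.7, 0, 0], [0, 0, 0], -0.4], [[1, 0, 0], [0, 0, 0], -0.4]]'

```text
time: 6.18
tool_pos: [489.6, -150.2, 166.5]
ee_rot: [-2.141, -2.298, -0.001]
ft_force: [0.2, 0.3, -0.4]
gripper_width: 36.2
gripper_force: 15.0
```

carry_out --targets '[[[0.35, 0, 0], [0, 0, 0], -0.4], [[0.72, 0, 0.1], [0, 0, 0], -0.4], [[0.72, 0, 0.5], [0, 0, 0], -0.4], [[0.72, 0, 0.8], [0, 0, 0], -0.4], [[0.72, 0, 0.9], [0, 0, 0], -0.4], [[0.72, 0, 0.9], [0, 0, 0], -0.4], [[0.72, 0, 0.9], [0, 0, 0], -0.4]]'

```text
time: 6.77
tool_pos: [484.9, -80.6, 77.2]
ee_rot: [-2.141, -2.298, 0.0]
ft_force: [0.1, -0.2, -0.4]
gripper_width: 36.4
gripper_force: 15.0
```

carry_out --targets '[[[-0.015, 0, 0.15], [0, 0, 0], -0.4], [[-0.015, 0, 0.3], [0, 0, 0], -0.4], [[-0.015, 0, 0.4], [0, 0, 0], -0.4], [[-0.015, 0, 0.44], [0, 0, 0], -0.4], [[-0.015, 0, 0.48], [0, 0, 0], -0.4], [[-0.015, 0, 0.48], [0, 0, 0], -0.4], [[-0.015, 0, 0.48], [0, 0, 0], -0.4]]'

```text
time: 7.35
tool_pos: [485.6, -82.6, 29.4]
ee_rot: [2.142, 2.297, 0.001]
ft_force: [0.3, 0.0, -1.2]
gripper_width: 36.2
gripper_force: 15.0
```

carry_out --targets '[[[0, 0, 0.01], [0, 0, 0], -0.4], [[0, 0, 0.02], [0, 0, 0], -0.4], [[0, 0, 0.02], [0, 0, 0], -0.4]]'

```text
time: 7.6
tool_pos: [486.0, -82.7, 28.4]
ee_rot: [2.141, 2.297, 0.001]
ft_force: [-3.8, 0.6, 11.0]
gripper_width: 36.1
gripper_force: 15.0
```

carry_out --targets '[[[0, 0, 0], [0, 0, 0], 0.1], [[0, 0, 0], [0, 0, 0], 0.1], [[0, 0, 0], [0, 0, 0], 0.1], [[0, 0, 0], [0, 0, 0], 0.1], [[0, 0, 0], [0, 0, 0], 0.1]]'

```text
time: 8.02
tool_pos: [485.0, -82.4, 26.6]
ee_rot: [-2.142, -2.298, 0.0]
ft_force: [0.1, -0.1, -0.3]
gripper_width: 51.0
gripper_force: 0.0
```

carry_out --targets '[[[0, 0, -0.1], [0, 0, 0], 0.1], [[0, 0, -0.4], [0, 0, 0], 0.1], [[0, 0, -0.8], [0, 0, 0], 0.1], [[0, 0, -1], [0, 0, 0], 0.1], [[0, 0, -1], [0, 0, 0], 0.1]]'

```text
time: 8.43
tool_pos: [488.8, -83.4, 133.5]
ee_rot: [2.136, 2.292, 0.007]
ft_force: [0.7, -0.5, 0.8]
gripper_width: 51.1
gripper_force: 0.0
```

carry_out --targets '[[[-0.3, 0, -0.3], [0, 0, 0], 0.1], [[-0.65, 0, -0.3], [0, 0, 0], 0.1], [[-1, 0, -0.3], [0, 0, 0], 0.1]]'

```text
time: 8.68
tool_pos: [493.4, -183.4, 159.2]
ee_rot: [2.137, 2.297, 0.002]
ft_force: [0.7, -1.2, -0.4]
gripper_width: 51.3
gripper_force: 0.0
```

carry_out --targets '[[[-0.35, 0, 0], [0, 0, 0], 0.6], [[-0.7, 0, 0], [0, 0, 0], 0.6], [[-1, 0, 0], [0, 0, 0], 0.6]]'

```text
time: 8.93
tool_pos: [498.7, -284.1, 156.7]
ee_rot: [2.142, 2.297, -0.0]
ft_force: [0.7, 0.2, 0.4]
gripper_width: 66.8
gripper_force: 0.0
```

carry_out --targets '[[[-0.35, 0, 0], [0, 0, 0], 0.6], [[-0.7, 0.1, 0], [0, 0, 0], 0.6], [[-1, 0.16, 0], [0, 0, 0], 0.6]]'

```text
time: 9.18
tool_pos: [521.9, -382.7, 156.4]
ee_rot: [-2.143, -2.297, 0.0]
ft_force: [0.3, 0.6, 0.0]
gripper_width: 74.1
gripper_force: 0.0
```

carry_out --targets '[[[-0.35, 0, 0], [0, 0, 0], 0.6], [[-0.46, 0, 0], [0, 0, 0], 0.6], [[-0.46, 0, 0], [0, 0, 0], 0.6], [[-0.46, 0, 0], [0, 0, 0], 0.6]]'

```text
time: 9.52
tool_pos: [524.9, -426.1, 155.9]
ee_rot: [-2.142, -2.296, -0.001]
ft_force: [-0.2, -0.2, 0.1]
gripper_width: 74.2
gripper_force: 0.0
```

```bash
python3 - <<'E'
from h import *
im=cap((525,-427));cv2.imwrite("pics/w3.png",im[:,:,::-1])
E
```

```text
n 915 circ [ 526.1 -427.9] 17.4 mean [ 525.9 -427.6   54. ] top 55.0 rgb [37. 55. 88.]
shift [-0.017  0.011  1.399] tcp [ 524.9 -426.1  155.9]
```

View pics/w3.png

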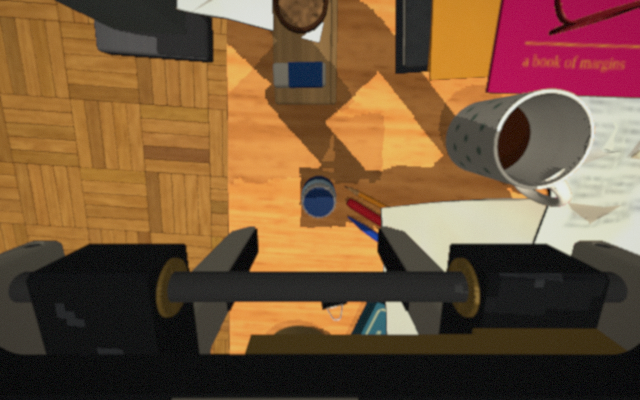

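The mid jar's cap is at (197,319), and its size and navy tone match. Pens lie about 30 mm behind it, so I'll descend with the tips staying above them.

carry_out --targets '[[[-0.015, 0.01, 0.3], [0, 0, 0], 0.3], [[-0.015, 0.01, 0.6], [0, 0, 0], 0.3], [[-0.015, 0.01, 0.9], [0, 0, 0], 0.3], [[-0.015, 0.01, 0.9], [0, 0, 0], 0.3], [[-0.015, 0.01, 0.9], [0, 0, 0], 0.3]]'

```text
time: 9.98
tool_pos: [525.3, -425.0, 64.9]
ee_rot: [-2.137, -2.296, -0.0]
ft_force: [-0.5, 0.1, 0.7]
gripper_width: 60.5
gripper_force: 0.0
```

carry_out --targets '[[[0, 0, 0.2], [0, 0, 0], 0.3], [[0, 0, 0.4], [0, 0, 0], 0.3], [[0, 0, 0.48], [0, 0, 0], 0.3], [[0, 0, 0.48], [0, 0, 0], 0.3], [[0, 0, 0.48], [0, 0, 0], 0.3]]'

```text
time: 10.4
tool_pos: [527.1, -428.0, 20.4]
ee_rot: [2.141, 2.298, 0.0]
ft_force: [0.2, 0.2, 1.4]
gripper_width: 60.6
gripper_force: 0.0
```

carry_out --targets '[[[0, 0, 0], [0, 0, 0], -0.4], [[0, 0, 0], [0, 0, 0], -0.4], [[0, 0, 0], [0, 0, 0], -0.4], [[0, 0, 0], [0, 0, 0], -0.4], [[0, 0, 0], [0, 0, 0], -0.4], [[0, 0, 0], [0, 0, 0], -0.4], [[0, 0, 0], [0, 0, 0], -0.4], [[0, 0, 0], [0, 0, 0], -0.4]]'

```text
time: 11.07
tool_pos: [526.8, -428.3, 19.5]
ee_rot: [2.141, 2.297, -0.0]
ft_force: [-0.6, 1.4, 5.6]
gripper_width: 36.3
gripper_force: 15.0
```

carry_out --targets '[[[0, 0, -0.2], [0, 0, 0], -0.4], [[0, 0, -0.6], [0, 0, 0], -0.4], [[0, 0, -1], [0, 0, 0], -0.4], [[0, 0, -1], [0, 0, 0], -0.4]]'

```text
time: 11.4
tool_pos: [530.1, -431.3, 128.7]
ee_rot: [2.133, 2.289, -0.0]
ft_force: [1.1, -1.3, 1.1]
gripper_width: 36.5
gripper_force: 15.0
```

carry_out --targets '[[[0.2, 0, -0.3], [0, 0, 0], -0.4], [[0.6, -0.1, -0.4], [0, 0, 0], -0.4], [[1, -0.18, -0.4], [0, 0, 0], -0.4]]'

```text
time: 11.65
tool_pos: [502.5, -330.6, 161.9]
ee_rot: [2.14, 2.292, 0.001]
ft_force: [-0.5, 0.8, -0.3]
gripper_width: 36.0
gripper_force: 15.0
```

carry_out --targets '[[[0.35, 0, 0], [0, 0, 0], -0.4], [[0.7, 0, 0], [0, 0, 0], -0.4], [[1, 0, 0], [0, 0, 0], -0.4]]'

```text
time: 11.9
tool_pos: [493.8, -227.5, 158.3]
ee_rot: [-2.142, -2.298, -0.0]
ft_force: [0.2, 0.3, -0.3]
gripper_width: 35.9
gripper_force: 15.0
```

carry_out --targets '[[[0.35, 0, 0], [0, 0, 0], -0.4], [[0.7, 0, 0], [0, 0, 0], -0.4], [[0.94, 0, 0], [0, 0, 0], -0.4], [[0.94, 0, 0.3], [0, 0, 0], -0.4], [[0.94, 0, 0.6], [0, 0, 0], -0.4], [[0.94, 0, 0.6], [0, 0, 0], -0.4], [[0.94, 0, 0.6], [0, 0, 0], -0.4]]'

```text
time: 12.48
tool_pos: [486.0, -135.1, 97.0]
ee_rot: [-2.139, -2.295, 0.003]
ft_force: [0.9, -0.0, -0.1]
gripper_width: 36.0
gripper_force: 15.0
```

```bash
python3 - <<'E'
from h import *
im=cap((484.3,-82.2),58,75,tcpz=27);cv2.imwrite("pics/w4.png",im[:,:,::-1])
s=r.sense();print(np.round(s["ft_force"],1),s["gripper_width"])
E
```

```text
n 1853 circ [485.9 -82.4] 17.4 mean [485.8 -82.1  65.1] top 66.0 rgb [29. 32. 44.]
shift [0.527 0.038 0.701] tcp [ 486.  -135.1   97. ]
[0.7 0.1 0.3] 35.85868087613831
```

View pics/w4.png

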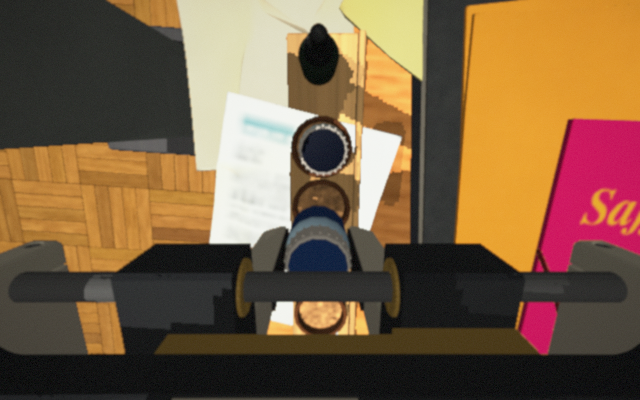

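The dark jar is seated: its cap is at (149,323), top at 66 mm, centred in cup_1. I'll lower the mid jar into cup_2.

carry_out --targets '[[[-0.01, 0.02, 0.2], [0, 0, 0], -0.4], [[-0.01, 0.02, 0.4], [0, 0, 0], -0.4], [[-0.01, 0.02, 0.55], [0, 0, 0], -0.4], [[-0.01, 0.02, 0.6], [0, 0, 0], -0.4], [[-0.01, 0.02, 0.64], [0, 0, 0], -0.4], [[-0.01, 0.02, 0.64], [0, 0, 0], -0.4], [[-0.01, 0.02, 0.64], [0, 0, 0], -0.4]]'

```text
time: 13.12
tool_pos: [490.9, -137.3, 36.2]
ee_rot: [2.141, 2.296, 0.001]
ft_force: [-0.5, -0.2, -0.5]
gripper_width: 36.3
gripper_force: 15.0
```

carry_out --targets '[[[0.012, -0.02, 0.02], [0, 0, 0], -0.4], [[0.012, -0.02, 0.04], [0, 0, 0], -0.4], [[0.012, -0.02, 0.06], [0, 0, 0], -0.4], [[0.012, -0.02, 0.06], [0, 0, 0], -0.4], [[0.012, -0.02, 0.06], [0, 0, 0], -0.4]]'

```text
time: 13.53
tool_pos: [488.4, -136.0, 30.0]
ee_rot: [2.141, 2.297, 0.0]
ft_force: [-3.2, 0.2, 8.7]
gripper_width: 36.3
gripper_force: 15.0
```

carry_out --targets '[[[0, 0, 0], [0, 0, 0], 0.1], [[0, 0, 0], [0, 0, 0], 0.1], [[0, 0, 0], [0, 0, 0], 0.1], [[0, 0, 0], [0, 0, 0], 0.1], [[0, 0, 0], [0, 0, 0], 0.1]]'

```text
time: 13.95
tool_pos: [487.7, -135.6, 28.5]
ee_rot: [-2.142, -2.298, 0.0]
ft_force: [0.3, -0.3, -1.3]
gripper_width: 51.1
gripper_force: 0.0
```

carry_out --targets '[[[0, 0, -0.1], [0, 0, 0], 0.1], [[0, 0, -0.4], [0, 0, 0], 0.1], [[0, 0, -0.8], [0, 0, 0], 0.1], [[0, 0, -1], [0, 0, 0], 0.1], [[0, 0, -1], [0, 0, 0], 0.1]]'

```text
time: 14.37
tool_pos: [491.5, -137.0, 135.6]
ee_rot: [2.136, 2.291, 0.006]
ft_force: [1.5, -1.0, 0.8]
gripper_width: 50.7
gripper_force: 0.0
```

carry_out --targets '[[[0, 0, -0.4], [0, 0, 0], 0.1], [[0.35, 0, -0.4], [0, 0, 0], 0.1], [[0.7, 0, -0.4], [0, 0, 0], 0.1], [[1, 0, -0.4], [0, 0, 0], 0.1]]'

```text
time: 14.7
tool_pos: [480.8, -34.7, 169.6]
ee_rot: [2.143, 2.296, 0.002]
ft_force: [-0.5, 0.4, -1.0]
gripper_width: 51.3
gripper_force: 0.0
```

carry_out --targets '[[[0.35, 0, 0], [0, 0, 0], 0.1], [[0.7, 0, 0], [0, 0, 0], 0.1], [[1, 0, 0], [0, 0, 0], 0.1]]'

```text
time: 14.95
tool_pos: [473.1, 65.8, 168.7]
ee_rot: [-2.142, -2.298, -0.0]
ft_force: [-0.5, -1.4, 0.4]
gripper_width: 50.9
gripper_force: 0.0
```

carry_out --targets '[[[0.35, 0, 0], [0, 0, 0], 0.4], [[0.7, 0.1, 0], [0, 0, 0], 0.4], [[1, 0.11, 0], [0, 0, 0], 0.4]]'

```text
time: 15.2
tool_pos: [477.8, 166.6, 168.9]
ee_rot: [2.142, 2.298, 0.001]
ft_force: [1.1, -0.5, -0.1]
gripper_width: 64.0
gripper_force: 0.0
```

carry_out --targets '[[[0.35, 0, 0], [0, 0, 0], 0.4], [[0.7, 0, 0], [0, 0, 0], 0.4], [[0.88, 0, 0], [0, 0, 0], 0.4], [[0.88, 0, 0], [0, 0, 0], 0.4], [[0.88, 0, 0], [0, 0, 0], 0.4], [[0.88, 0, 0], [0, 0, 0], 0.4]]'

```text
time: 15.7
tool_pos: [471.4, 251.4, 168.4]
ee_rot: [2.142, 2.298, -0.001]
ft_force: [0.1, 0.1, -0.1]
gripper_width: 65.1
gripper_force: 0.0
```

```bash
python3 - <<'E'
from h import *
cap((473,253.5))
E
```

```text
n 854 circ [474.6 254.4] 17.5 mean [474.8 255.   54.1] top 55.1 rgb [ 78. 102. 123.]
shift [0.035 0.037 1.524] tcp [471.4 251.4 168.4]
```

carry_out --targets '[[[0.033, 0.035, 0.3], [0, 0, 0], 0.3], [[0.033, 0.035, 0.6], [0, 0, 0], 0.3], [[0.033, 0.035, 0.9], [0, 0, 0], 0.3], [[0.033, 0.035, 1], [0, 0, 0], 0.3], [[0.033, 0.035, 1], [0, 0, 0], 0.3], [[0.033, 0.035, 1], [0, 0, 0], 0.3]]'

```text
time: 16.25
tool_pos: [474.9, 254.9, 69.1]
ee_rot: [-2.143, -2.297, 0.001]
ft_force: [-0.4, 0.1, 0.3]
gripper_width: 60.6
gripper_force: 0.0
```

carry_out --targets '[[[0, 0, 0.2], [0, 0, 0], 0.3], [[0, 0, 0.4], [0, 0, 0], 0.3], [[0, 0, 0.51], [0, 0, 0], 0.3], [[0, 0, 0.51], [0, 0, 0], 0.3], [[0, 0, 0.51], [0, 0, 0], 0.3]]'

```text
time: 16.67
tool_pos: [475.3, 255.8, 18.7]
ee_rot: [2.142, 2.298, 0.001]
ft_force: [0.1, -0.0, -0.8]
gripper_width: 60.5
gripper_force: 0.0
```

carry_out --targets '[[[0, 0, 0], [0, 0, 0], -0.4], [[0, 0, 0], [0, 0, 0], -0.4], [[0, 0, 0], [0, 0, 0], -0.4], [[0, 0, 0], [0, 0, 0], -0.4], [[0, 0, 0], [0, 0, 0], -0.4], [[0, 0, 0], [0, 0, 0], -0.4], [[0, 0, 0], [0, 0, 0], -0.4], [[0, 0, 0], [0, 0, 0], -0.4]]'

```text
time: 17.33
tool_pos: [475.3, 255.9, 18.4]
ee_rot: [2.142, 2.298, 0.001]
ft_force: [-0.9, -0.1, 5.8]
gripper_width: 36.3
gripper_force: 15.0
```

carry_out --targets '[[[0, 0, -0.2], [0, 0, 0], -0.4], [[0, 0, -0.6], [0, 0, 0], -0.4], [[0, 0, -1], [0, 0, 0], -0.4], [[0, 0, -1], [0, 0, 0], -0.4]]'

```text
time: 17.67
tool_pos: [479.3, 257.7, 126.4]
ee_rot: [2.139, 2.295, 0.017]
ft_force: [0.6, 1.1, 0.5]
gripper_width: 36.3
gripper_force: 15.0
```

carry_out --targets '[[[-0.2, 0, -0.3], [0, 0, 0], -0.4], [[-0.6, -0.1, -0.4], [0, 0, 0], -0.4], [[-1, -0.13, -0.4], [0, 0, 0], -0.4]]'

```text
time: 17.92
tool_pos: [469.9, 155.4, 160.8]
ee_rot: [2.137, 2.299, 0.007]
ft_force: [-0.3, -1.3, -1.8]
gripper_width: 36.1
gripper_force: 15.0
```

carry_out --targets '[[[-0.35, 0, 0], [0, 0, 0], -0.4], [[-0.7, 0, 0], [0, 0, 0], -0.4], [[-1, 0, 0], [0, 0, 0], -0.4]]'

```text
time: 18.17
tool_pos: [475.6, 53.2, 157.5]
ee_rot: [2.142, 2.297, -0.0]
ft_force: [0.1, -0.1, -1.2]
gripper_width: 36.4
gripper_force: 15.0
```

carry_out --targets '[[[-0.35, 0, 0], [0, 0, 0], -0.4], [[-0.7, 0, 0], [0, 0, 0], -0.4], [[-1, 0, 0], [0, 0, 0], -0.4]]'

```text
time: 18.42
tool_pos: [482.6, -46.6, 157.4]
ee_rot: [2.142, 2.297, -0.0]
ft_force: [0.9, -0.7, -1.2]
gripper_width: 36.0
gripper_force: 15.0
```

carry_out --targets '[[[-0.35, 0, 0], [0, 0, 0], -0.4], [[-0.7, 0, 0], [0, 0, 0], -0.4], [[-1, 0, 0], [0, 0, 0], -0.4]]'

```text
time: 18.67
tool_pos: [489.6, -146.4, 157.4]
ee_rot: [2.142, 2.297, -0.0]
ft_force: [-0.1, 0.6, -1.5]
gripper_width: 36.4
gripper_force: 15.0
```

carry_out --targets '[[[-0.35, 0, 0], [0, 0, 0], -0.4], [[-0.46, 0, 0], [0, 0, 0], -0.4], [[-0.46, 0, 0], [0, 0, 0], -0.4], [[-0.46, 0, 0.3], [0, 0, 0], -0.4], [[-0.46, 0, 0.6], [0, 0, 0], -0.4], [[-0.46, 0, 0.6], [0, 0, 0], -0.4], [[-0.46, 0, 0.6], [0, 0, 0], -0.4], [[-0.46, 0, 0.6], [0, 0, 0], -0.4]]'

```text
time: 19.33
tool_pos: [493.6, -189.5, 98.8]
ee_rot: [2.141, 2.299, 0.0]
ft_force: [-0.4, -0.1, -0.6]
gripper_width: 36.2
gripper_force: 15.0
```

```bash
python3 - <<'E'
from h import *
cap((488.3,-136),58,75,tcpz=27);im=cap((485.8,-82.1),58,75,tcpz=27)
E
```

```text
n 1828 circ [ 488.1 -136. ] 17.5 mean [ 488.2 -135.4   65.1] top 66.0 rgb [ 56.  87. 145.]
shift [ 0.543 -0.016  0.718] tcp [ 493.6 -189.5   98.8]
n 2281 circ [485.9 -82.6] 17.6 mean [485.8 -82.7  65.2] top 66.1 rgb [16. 18. 24.]
shift [ 1.076 -0.01   0.725] tcp [ 494.3 -189.9   99.7]
```

Both placed jars are seated, with tops at 66 mm. Next I'll lower the light jar into cup_3 (492.3,-190).

carry_out --targets '[[[0, -0.015, 0.2], [0, 0, 0], -0.4], [[0, -0.015, 0.4], [0, 0, 0], -0.4], [[0, -0.015, 0.55], [0, 0, 0], -0.4], [[0, -0.015, 0.6], [0, 0, 0], -0.4], [[0, -0.015, 0.66], [0, 0, 0], -0.4], [[0, -0.015, 0.66], [0, 0, 0], -0.4], [[0, -0.015, 0.66], [0, 0, 0], -0.4]]'

```text
time: 20.02
tool_pos: [492.4, -190.5, 32.8]
ee_rot: [2.141, 2.297, 0.001]
ft_force: [0.7, -0.1, -1.1]
gripper_width: 36.5
gripper_force: 15.0
```

carry_out --targets '[[[0.005, 0, 0.02], [0, 0, 0], -0.4], [[0.005, 0, 0.04], [0, 0, 0], -0.4], [[0.005, 0, 0.045], [0, 0, 0], -0.4], [[0.005, 0, 0.045], [0, 0, 0], -0.4]]'

```text
time: 20.35
tool_pos: [492.8, -190.3, 29.1]
ee_rot: [2.14, 2.296, 0.001]
ft_force: [-3.7, 2.5, 9.4]
gripper_width: 36.1
gripper_force: 15.0
```

carry_out --targets '[[[0, 0, 0], [0, 0, 0], 0.1], [[0, 0, 0], [0, 0, 0], 0.1], [[0, 0, 0], [0, 0, 0], 0.1], [[0, 0, 0], [0, 0, 0], 0.1], [[0, 0, 0], [0, 0, 0], 0.1]]'

```text
time: 20.77
tool_pos: [491.5, -189.7, 27.0]
ee_rot: [-2.142, -2.298, 0.0]
ft_force: [-0.4, 1.0, -0.4]
gripper_width: 50.9
gripper_force: 0.0
```

carry_out --targets '[[[0, 0, -0.1], [0, 0, 0], 0.1], [[0, 0, -0.4], [0, 0, 0], 0.1], [[0, 0, -0.8], [0, 0, 0], 0.1], [[0, 0, -1], [0, 0, 0], 0.1], [[0, 0, -1], [0, 0, 0], 0.1]]'

```text
time: 21.18
tool_pos: [495.1, -191.5, 134.2]
ee_rot: [2.135, 2.291, 0.004]
ft_force: [1.1, -0.8, -0.1]
gripper_width: 51.0
gripper_force: 0.0
```

carry_out --targets '[[[0, 0, -0.4], [0, 0, 0], 0.1], [[0.35, 0.1, -0.4], [0, 0, 0], 0.1], [[0.7, 0.2, -0.4], [0, 0, 0], 0.1], [[1, 0.35, -0.4], [0, 0, 0], 0.1]]'

```text
time: 21.52
tool_pos: [519.5, -86.4, 168.2]
ee_rot: [2.143, 2.296, 0.001]
ft_force: [-0.4, 0.5, 0.0]
gripper_width: 51.0
gripper_force: 0.0
```

carry_out --targets '[[[0.35, 0.1, 0], [0, 0, 0], 0.1], [[0.7, 0.2, 0], [0, 0, 0], 0.1], [[1, 0.35, 0], [0, 0, 0], 0.1]]'

```text
time: 21.77
tool_pos: [546.8, 16.9, 167.1]
ee_rot: [-2.141, -2.298, 0.0]
ft_force: [-0.0, -0.6, -0.5]
gripper_width: 51.5
gripper_force: 0.0
```

carry_out --targets '[[[0.35, 0.1, 0], [0, 0, 0], 0.3], [[0.7, 0.2, 0], [0, 0, 0], 0.3], [[1, 0.35, 0], [0, 0, 0], 0.3]]'

```text
time: 22.02
tool_pos: [574.6, 119.3, 167.0]
ee_rot: [-2.141, -2.298, 0.001]
ft_force: [0.2, 0.2, 1.1]
gripper_width: 60.0
gripper_force: 0.0
```

carry_out --targets '[[[0.35, 0.1, 0], [0, 0, 0], 0.3], [[0.7, 0.2, 0], [0, 0, 0], 0.3], [[1, 0.36, 0], [0, 0, 0], 0.3], [[1, 0.36, 0], [0, 0, 0], 0.3]]'

```text
time: 22.35
tool_pos: [604.3, 224.7, 166.1]
ee_rot: [-2.136, -2.301, -0.001]
ft_force: [0.7, -0.3, 0.2]
gripper_width: 60.1
gripper_force: 0.0
```

carry_out --targets '[[[0.27, 0, 0], [0, 0, 0], 0.3], [[0.27, 0, 0], [0, 0, 0], 0.3], [[0.27, 0, 0], [0, 0, 0], 0.3], [[0.27, 0, 0], [0, 0, 0], 0.3]]'

```text
time: 22.68
tool_pos: [602.1, 245.6, 166.9]
ee_rot: [2.142, 2.298, -0.001]
ft_force: [0.4, -0.4, -0.9]
gripper_width: 60.5
gripper_force: 0.0
```

```bash
python3 - <<'E'
from h import *
im=cap((605,246.5));cv2.imwrite("pics/w5.png",im[:,:,::-1])
E
```

```text
n 861 circ [605.6 247.2] 17.6 mean [605.3 247.7  54.1] top 55.1 rgb [119. 128. 127.]
shift [0.019 0.034 1.509] tcp [602.1 245.6 166.9]
```

View pics/w5.png

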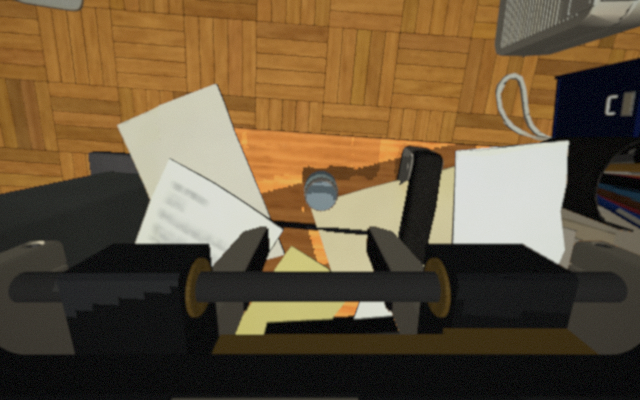

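The pale jar's cap is at (192,321). The stapler is about 70 mm behind it and clears the fingers.

carry_out --targets '[[[0.018, 0.032, 0.3], [0, 0, 0], 0.3], [[0.018, 0.032, 0.6], [0, 0, 0], 0.3], [[0.018, 0.032, 0.9], [0, 0, 0], 0.3], [[0.018, 0.032, 1], [0, 0, 0], 0.3], [[0.018, 0.032, 1], [0, 0, 0], 0.3], [[0.018, 0.032, 1], [0, 0, 0], 0.3]]'

```text
time: 23.23
tool_pos: [605.4, 247.5, 67.6]
ee_rot: [-2.143, -2.297, 0.001]
ft_force: [-1.5, -0.1, 0.3]
gripper_width: 60.6
gripper_force: 0.0
```

carry_out --targets '[[[0, 0, 0.2], [0, 0, 0], 0.3], [[0, 0, 0.4], [0, 0, 0], 0.3], [[0, 0, 0.5], [0, 0, 0], 0.3], [[0, 0, 0.5], [0, 0, 0], 0.3], [[0, 0, 0.5], [0, 0, 0], 0.3]]'

```text
time: 23.65
tool_pos: [605.9, 248.2, 18.4]
ee_rot: [2.142, 2.298, 0.001]
ft_force: [-0.2, 0.6, 0.1]
gripper_width: 60.4
gripper_force: 0.0
```

carry_out --targets '[[[0, 0, 0], [0, 0, 0], -0.4], [[0, 0, 0], [0, 0, 0], -0.4], [[0, 0, 0], [0, 0, 0], -0.4], [[0, 0, 0], [0, 0, 0], -0.4], [[0, 0, 0], [0, 0, 0], -0.4], [[0, 0, 0], [0, 0, 0], -0.4], [[0, 0, 0], [0, 0, 0], -0.4], [[0, 0, 0], [0, 0, 0], -0.4]]'

```text
time: 24.32
tool_pos: [605.9, 248.4, 18.1]
ee_rot: [2.142, 2.298, 0.002]
ft_force: [-0.7, -0.4, 5.8]
gripper_width: 36.2
gripper_force: 15.0
```

carry_out --targets '[[[0, 0, -0.2], [0, 0, 0], -0.4], [[0, 0, -0.6], [0, 0, 0], -0.4], [[0, 0, -1], [0, 0, 0], -0.4], [[0, 0, -1], [0, 0, 0], -0.4]]'

```text
time: 24.65
tool_pos: [610.1, 249.8, 127.0]
ee_rot: [2.138, 2.294, 0.018]
ft_force: [1.8, 1.0, 1.1]
gripper_width: 36.4
gripper_force: 15.0
```

carry_out --targets '[[[-0.2, -0.1, -0.3], [0, 0, 0], -0.4], [[-0.6, -0.2, -0.4], [0, 0, 0], -0.4], [[-1, -0.36, -0.4], [0, 0, 0], -0.4]]'

```text
time: 24.9
tool_pos: [579.1, 148.1, 160.6]
ee_rot: [2.137, 2.298, 0.008]
ft_force: [1.3, -1.0, -0.7]
gripper_width: 36.7
gripper_force: 15.0
```

carry_out --targets '[[[-0.35, -0.1, 0], [0, 0, 0], -0.4], [[-0.7, -0.2, 0], [0, 0, 0], -0.4], [[-1, -0.36, 0], [0, 0, 0], -0.4]]'

```text
time: 25.15
tool_pos: [548.0, 43.5, 157.0]
ee_rot: [2.142, 2.297, 0.0]
ft_force: [0.4, -0.1, -0.4]
gripper_width: 36.6
gripper_force: 15.0
```

carry_out --targets '[[[-0.35, -0.1, 0], [0, 0, 0], -0.4], [[-0.7, -0.2, 0], [0, 0, 0], -0.4], [[-1, -0.36, 0], [0, 0, 0], -0.4]]'

```text
time: 25.4
tool_pos: [519.0, -58.7, 157.0]
ee_rot: [2.142, 2.297, 0.0]
ft_force: [0.2, -0.3, -0.4]
gripper_width: 36.6
gripper_force: 15.0
```

carry_out --targets '[[[-0.35, -0.1, 0], [0, 0, 0], -0.4], [[-0.7, -0.2, 0], [0, 0, 0], -0.4], [[-1, -0.35, 0], [0, 0, 0], -0.4], [[-1, -0.35, 0], [0, 0, 0], -0.4]]'

```text
time: 25.73
tool_pos: [489.4, -163.8, 156.8]
ee_rot: [2.146, 2.293, -0.004]
ft_force: [-0.0, 0.2, -1.3]
gripper_width: 36.3
gripper_force: 15.0
```

carry_out --targets '[[[-0.35, 0, 0], [0, 0, 0], -0.4], [[-0.7, 0, 0], [0, 0, 0], -0.4], [[-0.84, 0, 0], [0, 0, 0], -0.4], [[-0.84, 0, 0.3], [0, 0, 0], -0.4], [[-0.84, 0, 0.6], [0, 0, 0], -0.4], [[-0.84, 0, 0.6], [0, 0, 0], -0.4], [[-0.84, 0, 0.6], [0, 0, 0], -0.4], [[-0.84, 0, 0.6], [0, 0, 0], -0.4]]'

```text
time: 26.4
tool_pos: [497.9, -242.4, 98.3]
ee_rot: [2.141, 2.298, 0.0]
ft_force: [-0.4, -0.3, -0.0]
gripper_width: 36.7
gripper_force: 15.0
```

```bash
python3 - <<'E'
from h import *
cap((492,-190),58,75,tcpz=27);print(np.round(r.sense()["tool_pos"],1))
E
```

```text
n 1817 circ [ 492.9 -192. ] 17.5 mean [ 492.8 -191.5   65.1] top 66.1 rgb [124. 168. 210.]
shift [ 0.512 -0.015  0.713] tcp [ 497.9 -242.4   98.3]
[ 498.5 -242.8   99.1]
```

carry_out --targets '[[[-0.017, -0.02, 0.2], [0, 0, 0], -0.4], [[-0.017, -0.02, 0.4], [0, 0, 0], -0.4], [[-0.017, -0.02, 0.55], [0, 0, 0], -0.4], [[-0.017, -0.02, 0.6], [0, 0, 0], -0.4], [[-0.017, -0.02, 0.66], [0, 0, 0], -0.4], [[-0.017, -0.02, 0.66], [0, 0, 0], -0.4], [[-0.017, -0.02, 0.66], [0, 0, 0], -0.4]]'

```text
time: 27.03
tool_pos: [496.3, -244.9, 32.4]
ee_rot: [2.141, 2.297, 0.001]
ft_force: [-0.5, 0.3, -1.4]
gripper_width: 36.2
gripper_force: 15.0
```

carry_out --targets '[[[0.005, 0, 0.02], [0, 0, 0], -0.4], [[0.005, 0, 0.04], [0, 0, 0], -0.4], [[0.005, 0, 0.045], [0, 0, 0], -0.4], [[0.005, 0, 0.045], [0, 0, 0], -0.4]]'

```text
time: 27.37
tool_pos: [496.6, -244.6, 28.8]
ee_rot: [2.14, 2.296, 0.001]
ft_force: [-3.4, 1.8, 9.8]
gripper_width: 36.5
gripper_force: 15.0
```

carry_out --targets '[[[0, 0, 0], [0, 0, 0], 0.1], [[0, 0, 0], [0, 0, 0], 0.1], [[0, 0, 0], [0, 0, 0], 0.1], [[0, 0, 0], [0, 0, 0], 0.1], [[0, 0, 0], [0, 0, 0], 0.1]]'

```text
time: 27.78
tool_pos: [495.3, -244.0, 26.5]
ee_rot: [-2.142, -2.298, 0.0]
ft_force: [0.7, -0.3, 1.1]
gripper_width: 51.2
gripper_force: 0.0
```

carry_out --targets '[[[0, 0, -0.1], [0, 0, 0], 0.1], [[0, 0, -0.4], [0, 0, 0], 0.1], [[0, 0, -0.8], [0, 0, 0], 0.1], [[0, 0, -1], [0, 0, 0], 0.1], [[0, 0, -1], [0, 0, 0], 0.1]]'

```text
time: 28.2
tool_pos: [498.8, -246.0, 133.9]
ee_rot: [2.135, 2.291, 0.003]
ft_force: [1.4, -1.1, 1.2]
gripper_width: 50.8
gripper_force: 0.0
```

carry_out --targets '[[[0, 0, -1], [0, 0, 0], 0.1], [[-0.5, 0, -1], [0, 0, 0], 0.1], [[-1, 0, -1], [0, 0, 0], 0.1], [[-1, 0, -1], [0, 0, 0], 0.1], [[-1, 0, -1], [0, 0, 0], 0.1], [[-1, 0, -1], [0, 0, 0], 0.1]]'

```text
time: 28.7
tool_pos: [502.3, -345.5, 227.2]
ee_rot: [2.144, 2.295, 0.0]
ft_force: [0.6, 0.4, -0.6]
gripper_width: 50.9
gripper_force: 0.0
```

```bash
python3 - <<'E'
from h import *
for e in((496,-244),(492.5,-191),(488,-136),(486,-82)): im=cap(e,58,75,tcpz=27,rad=24)
cv2.imwrite("pics/w6.png",im[:,:,::-1])
E
```

```text
n 780 circ [ 496.4 -246. ] 17.4 mean [ 496.5 -245.8   65.1] top 66.1 rgb [102. 114. 118.]
shift [1.    0.008 2.002] tcp [ 502.3 -345.5  227.2]
n 917 circ [ 492.7 -191.9] 17.5 mean [ 492.9 -192.4   65.2] top 66.2 rgb [ 80. 109. 134.]
shift [1.517 0.013 1.994] tcp [ 502.1 -343.9  226.2]
n 56 circ [ 488.8 -151. ] 9.1 mean [ 489.3 -152.1   62.6] top 63.6 rgb [96. 92. 85.]
shift [1.91  0.009 1.99 ] tcp [ 502.  -343.   225.7]Traceback (most recent call last):
  File "<stdin>", line 2, in <module>
  File "h.py", line 30, in cap
    top=np.percentile(w[:,2],90);w2=w[w[:,2]>top-3]
    return _quantile_unchecked(
        a, q, axis, out, overwrite_input, method, keepdims, weights)
    return _ureduce(a,
                    func=_quantile_ureduce_func,
    ...<5 lines>...
                    overwrite_input=overwrite_input,
                    method=method)
    r = func(a, **kwargs)
    result = _quantile(arr,
                       quantiles=q,
    ...<2 lines>...
                       out=out,
                       weights=wgt)
    slices_having_nans = np.isnan(arr[-1, ...])
                                  ~~~^^^^^^^^^
IndexError: index -1 is out of bounds for axis 0 with size 0
```

```bash
python3 - <<'E'
from h import *
im,_=r.get_image("scene");cv2.imwrite("pics/fin.png",cv2.resize(im[170:310,240:400,::-1],None,fx=4,fy=4,interpolation=2))
E
```

```text
(no output)
```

View pics/fin.png

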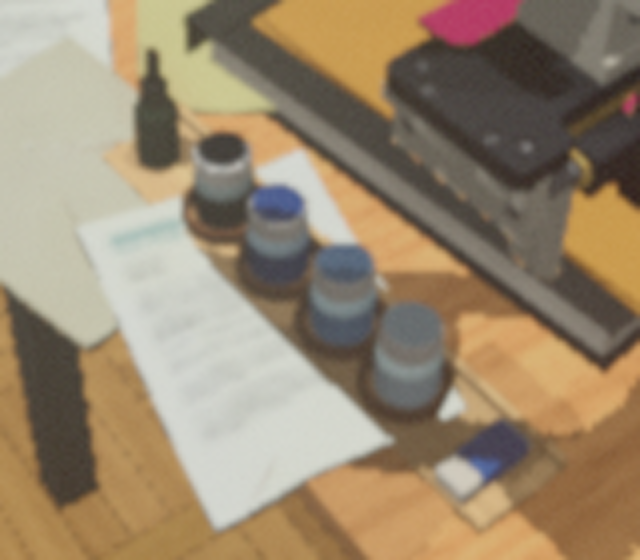

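The crop shows all four jars upright in their cups, dark (222,175) to pale (408,355). The dropper and eraser are where they started.

```bash
python3 -c "
from rig import r
print(r.finish_job())"
```

```text
the job is handed in; nothing more can be done
None
```

The four jars are seated upright in the cups, from the darkest by the dropper bottle to the palest by the eraser, neither of which was moved, and the job was handed in at about 29 s of the 93 s limit; no verdict was returned.

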